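Level the horn antenna and hold its hidden bolt head

ROBOT

A 6-joint arm with a two-finger parallel gripper is mounted at the origin on the work surface. World frame = base frame: x ahead of the robot, y to its left, z up, the work surface at z = 0. Lengths are in m, angles in rad, forces in N, time in s.
With the tool pointing down it reaches from about 0.375 to 0.975 m from the base axis. Payload 3.8 kg.
Tool frame: the origin (TCP) lies at the very end of the fingers, on their centre line; the grasp point (between the pads) lies 19 mm behind it; z points along the fingers, y is the line along which they close (so a half turn about z gives the same grasp; the last joint's range is limited). The gripper opens to 85 mm and grips with 20 to 120 N. Pads are 22 mm wide; open, the fingers measure 114 mm over their backs; the gripper's body (76 mm by 85 mm) begins 54 mm behind the grasp point. The pads swing forward as they close: fully open they stand 13 mm farther back than shut.
Start: joints at [1.253, 0.264, 1.604, -0, 1.274, -0.037], TCP at [0.187, 0.649, 0.231] pointing down, gripper open.
Joint ranges: [-2.63, 2.63], [-0.94, 2.18], [0.31, 2.57], [-1.31, 4.45], [0, 2.66], [-2.55, 2.55]. Speed limits (rad/s): [2.57, 2.57, 3.14, 3.14, 3.14, 3.14].

INTERFACE

Orientations are given as a rotation vector (axis times angle).
In Python, from workcell import monitor, viewer, workorder gives the robot as it stands.
- The arm moves only by the tool jog_arm, never from a script. Its argument "commands" is a list of rows, each an object with "travel": the shift along the tool's x, y, z in mm, a list of three; "rot": the turn, a rotation vector about the tool's x, y, z in degrees, a list of three; "claw": the closure in counts, from 0 (fully open) to 255 (shut). A call has exactly 5 rows; each row shifts and turns the commanded pose from where the row before left it, along the tool's axes as they then stand; what a row does not reach is not made up. A row lasts 1/10 s, in which the tool goes at most 50 mm and 8.59 degrees, less where a joint would pass 70% of its speed; a pose out of reach is approached as far as the arm can. A call is refused whole if a number of a shift passes 50 or a number of a turn 8.59, either way. A call with a gripper value outside its range is refused whole. The fingers move at their own pace and stop on an object; "force" is the grip in N (left out, the last holds). Time passes only in rows, so rows that do not move let the fingers close, or fill a call up. It gives the time, the measured TCP pose, the force, the opening and the grip force at its end, in the units of the state.
- monitor.read_state(): the state, without advancing time (a new reading comes with each control period).
- viewer.read_camera(name): name is "side" or "top"; returns a dict with "color" (400x640x3 uint8, blue, green, red), "camera_matrix" (3x3 intrinsics, pixels), "R" (3x3) and "t" (3): a world point X has camera coordinates R X + t. Camera axes: x right, y down, z forward; pixel columns grow to the right and rows downward; lengths in m; the calibration is good to about 2 mm. A picture is of the moment at which its call begins. There is no depth.
- workorder.finish_job(): hands the job in; it is judged then, once.
The state is a dict: "time": time; "q": joint angles; "joint_vel": joint speeds; "joint_torque": joint torques, N m; "tool_pos": TCP position; "tcp_rot": TCP orientation; "wrist_force": force on the tool from outside, world axes, zero at the start; "torque": the same for the moment, N m; "width": opening from 0.0 (shut) to 1.0 (fully open); "grip_force": force on a finger pad.
Only numpy, scipy, OpenCV 4.12 (cv2) and the standard library are available. Lean on these libraries where they do the work, as an engineer would, in place of code of your own. Each camera call takes 0.05 s, during which the arm holds its last target. There are 200 camera calls.

TASK

The horn antenna on the bracket has sagged: first turn the black knurled clamp nut on the robot's side of the bracket clockwise by hand until it stops, finger-tight. Then reach down into the narrow gap behind the bracket's front plate, grasp the hidden brass hexagon bolt head, turn it until the horn is level and hold it there so that it cannot turn back under the horn's weight: finish while still holding the head, ready for a colleague to lock the nut. Move the horn only by its bolt head, never by taking or pushing the horn itself, and do not disturb the other things on the bench.

Things in the scene. Friction and masses are not known exactly. Their poses are not given: they have to be found in the camera images.
- bracket: fixed aluminium bracket on a 150 x 130 mm base. Origin at bench level under the middle of its front plate; x is the pivot bolt's direction, away from the robot (nut in front at -x, bolt head behind at +x), y left seen from the robot, z up. Bolt axis 200 mm above the bench. Front plate x -4 to +4 mm, 60 mm wide, top 20 mm above the bolt axis. A pin on it stops the sagging horn
- bolt_axis (a point): point of the bolt axis in the middle of the front plate. Behind that plate is the gap, 42 mm wide (bracket x +4 to +46 mm), open at the top and both sides, 128 mm deep below the axis. Rear plate x +46 to +54 mm, 60 mm wide, top 5 mm above the bolt axis. From 25 mm below the axis downwards both plates are 90 mm wide
- nut_center (a point): centre of the clamp nut, on the bolt axis at bracket x -26 mm: black knurled round nut, 32 mm diameter, 20 mm thick along x. The 12 mm bolt end stands out 8 mm in front of it. Behind it a 26 mm washer, then the horn's hanger plate (x -11 to -5 mm, 28 mm wide, from 22 mm above to 70 mm below the axis). The horn's 25 mm wide waveguide lies below, from 55 mm under the axis
- clamp_nut (a joint): turn of the nut on the bolt, rad: grows clockwise seen from the robot (positive about bracket x), drag 0.04 N m, hard stop at 1.6 = finger-tight (above 1.48 counts). Starts loose, 0.4 to 1.0. The yellow line on its rim meets the red mark on top of the hanger plate when tight. Tightening pushes the sagged horn only against its rest pin
- bolt_head: brass hexagon bolt head in the gap, 19 mm across flats, 14 mm thick; origin at its centre, on the bolt axis at bracket x +19 mm. Turns as one with the horn. x along the bolt, y normal to one pair of flats: gripped there, the fingers point straight down when the horn is level; with the horn sagged they lean by the sag angle, hand towards the right (the horn's side)
- horn_pivot (a joint): turn of bolt, head and horn, rad: 0 = level, negative = sagged (clockwise seen from the robot), positive = nose up; range -0.42 to 0.35. Starts sagged on the rest pin at -0.42. The horn's weight pulls it down with about 0.15 N m (0.10 to 0.18), bearing drag 0.02 N m; it falls back if let go
- horn: aluminium horn antenna with brass waveguide, hung from the bolt on the robot's side of the bracket, pointing right seen from the robot. Origin at the bolt axis in the middle of the front plate; axes as the bracket's when level (-y is where it points). Flare from 72 to 170 mm to the right, its axis 62 mm below the bolt axis and at x -23 mm, mouth 80 x 80 mm
- horn_mouth (a point): centre of the horn's mouth
- horn_tail (a point): point on the horn's axis at its other, left end (210 mm from the mouth); level horn: both at one height
- torque_wrench: blue-handled torque wrench lying flat, 200 x 32 x 14 mm, near the bracket's foot on the robot's side; bystander, leave it
- attenuator: steel coaxial attenuator standing on end, 30 mm diameter, 58 mm high, left of the bracket's foot; bystander, leave it
- screwdriver: screwdriver lying flat beyond the bracket; bystander, leave it
- dust_cap: small red connector dust cap, a ring 24 mm across and 14 mm high, beyond and to the right of the bracket; bystander, leave it
- bottle: water bottle, 64 mm diameter, 205 mm high, far left; bystander, leave it
- parts_tray: yellow divided tray, 120 x 160 x 35 mm, on the right; bystander, leave it
- test_fixture: clear acrylic cable test fixture, 130 x 130 x 42 mm, on the right; bystander, leave it

How it is judged:
By the outcome, as a careful person would: the job done as asked, in the order asked, and still so for the second after the job is handed in, while the arm keeps its last pose, push and grip.
It also fails if it takes over 51 s, if anything falls off the work surface, if the arm or the gripper's body presses on something with over 40 N, if the wrist force passes 120 N, or if a joint passes its speed limit or range.

## Working session

There is one attempt and no reset: what is moved stays moved. The work goes in short steps, Python scripts to look and compute and a tool call to move; the robot and the scene stay as the last step left them, time stands still between calls to the robot, and variables do not carry over. Pictures are saved under pics/ and viewed, at most 10 in all, crops included, and the job is handed in when it is done.

Besides the shell and the picture viewer there is one more tool, called after "Call:" in YAML: its name, and indented under it one key for each argument. jog_arm: Moves the arm, as the interface text tells. Its arguments: {"type":"object","properties":{"commands":{"type":"array","items":{"type":"object","properties":{"travel":{"type":"array","items":{"type":"number"}},"rot":{"type":"array","items":{"type":"number"}},"claw":{"type":"number"}}}},"force":{"type":"number"}},"required":["commands"]}

```bash
mkdir -p pics; ls
python3 - <<'E'
from workcell import monitor, viewer
import cv2,json
s=monitor.read_state(); print({k:s[k] for k in s})
for n in("side","top"):
    c=viewer.read_camera(n); cv2.imwrite(f"pics/{n}0.png",c["color"])
    print(n,c["camera_matrix"],c["R"],c["t"])
E
```

```text
pics
{'time': 0.0, 'q': array([ 1.25308766e+00,  2.64806955e-01,  1.60541435e+00,  3.56833778e-05,
        1.27368624e+00, -3.69140931e-02]), 'joint_vel': array([-5.23737127e-05, -1.19243447e-03,  6.97796404e-04, -1.13682609e-03,
        1.33302168e-03,  4.97580686e-04]), 'joint_torque': array([ 1.62988563e-04, -5.15106189e+01, -3.67321658e+01,  2.39404344e-04,
        1.22025763e-02, -2.56977373e-06]), 'tool_pos': array([0.18682124, 0.64785339, 0.22990398]), 'tcp_rot': array([-0.43957768, -3.11023904,  0.00356926]), 'wrist_force': array([-0.77343504,  0.08049175, -0.65932205]), 'torque': array([-0.01094422, -0.0339401 ,  0.00996983]), 'grip_force': 0.0, 'width': 0.9989756595206692}
side [[383.72254813   0.         318.93523299]
 [  0.         383.72254813 200.30060183]
 [  0.           0.           1.        ]] [[-0.96981677 -0.24352208  0.01234642]
 [-0.18713174  0.71087193 -0.67796963]
 [ 0.15632385 -0.65981672 -0.73498623]] [0.55524112 0.21512307 1.01933638]
top [[461.78339388   0.         323.42228652]
 [  0.         461.78339388 197.17659912]
 [  0.           0.           1.        ]] [[ 0.0149361  -0.99987294  0.00556992]
 [-0.97563352 -0.01579307 -0.21883742]
 [ 0.21889758 -0.00216562 -0.97574544]] [-0.05041429  0.60875993  1.41631583]
```

View pics/side0.png

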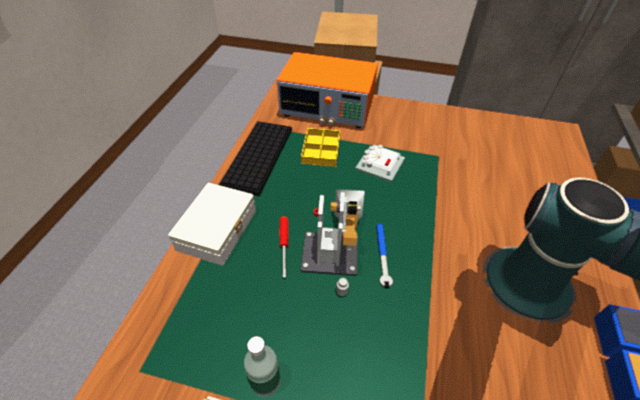

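View pics/top0.png

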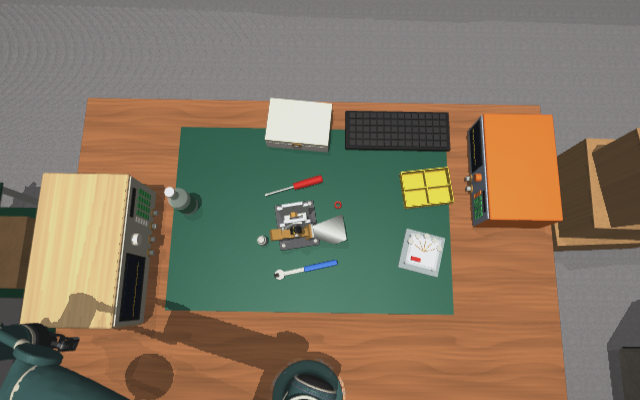

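The overview shows the bracket near the centre in both views: top at about (295,228), side at about (333,230). I'll zoom in on both.

Run:
```python
import cv2,numpy as np
a=cv2.imread('pics/top0.png')[190:260,255:355]; b=cv2.imread('pics/side0.png')[180:285,290:380]
cv2.imwrite('pics/t1.png',cv2.resize(a,None,fx=8,fy=8,interpolation=cv2.INTER_CUBIC))
cv2.imwrite('pics/s1.png',cv2.resize(b,None,fx=5.7,fy=5.7,interpolation=cv2.INTER_CUBIC))
```

```text
(no output)
```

View pics/t1.png

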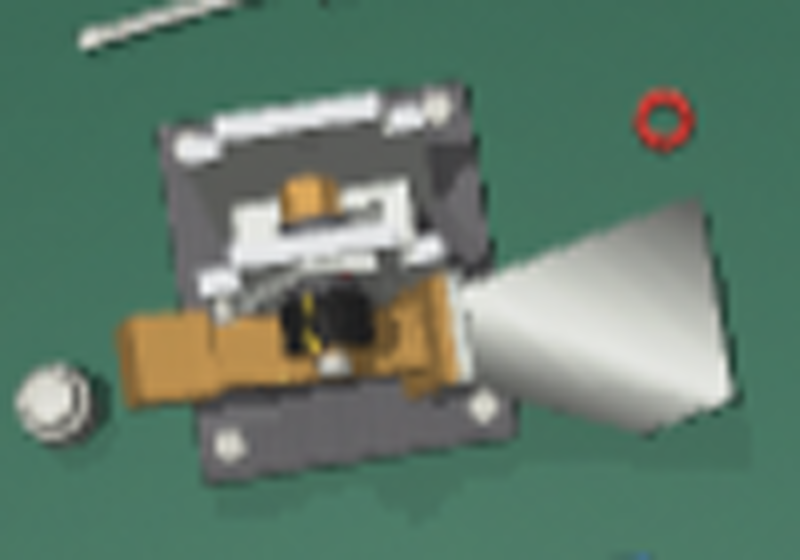

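View pics/s1.png

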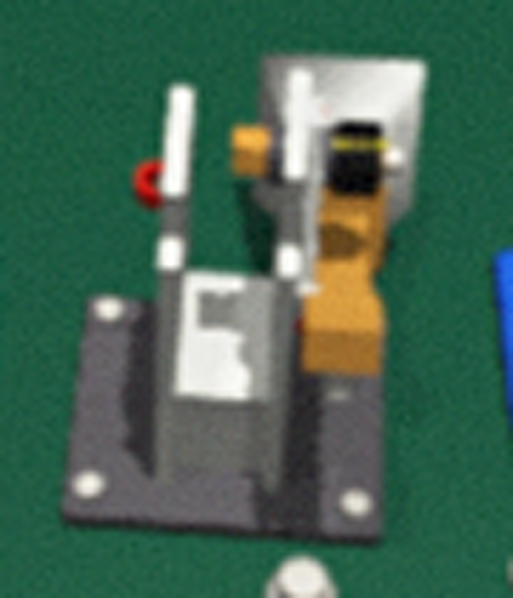

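The zooms show the details I need:
- **Top crop:** nut centre (330,320), bolt tip (335,362), and brass head (310,198).
- **Side crop:** nut (357,158), brass head (250,150), with the plate top strips visible.

Next I'll fit the bracket pose to these.

```bash
cat > h.py <<'E'
import numpy as np
from scipy.spatial.transform import Rotation as R
from scipy.optimize import least_squares
from workcell import monitor, viewer
def proj(c,X):
    p=np.atleast_2d(X)@c["R"].T+c["t"]; p=p@c["camera_matrix"].T; return p[:,:2]/p[:,2:]
def bw(p,X):  # bracket->world, p=x,y,yaw
    return R.from_euler('z',p[2]).apply(np.atleast_2d(X))+[p[0],p[1],0]
E
python3 - <<'E'
from h import *
import cv2
T=viewer.read_camera("top");S=viewer.read_camera("side")
t=[((335,362),(-44,0,200)),((215,131),(54,30,205)),((380,106),(54,-30,205)),((237,262),(-4,30,220)),((415,235),(-4,-30,220)),((310,175),(26,0,207)),((310,222),(12,0,209))]
s=[((395,157),(-44,0,200)),((385,158),(-36,0,200)),((328,158),(-16,0,200)),((181,87),(50,-30,205)),((175,192),(50,30,205)),((300,68),(0,-30,220)),((297,180),(0,30,220)),((232,148),(26,0,200))]
def un(l,f,o): return (np.array([a for a,_ in l])+.5)/f-.5+o, np.array([b for _,b in l])/1000
tp,tX=un(t,8,(255,190)); sp,sX=un(s,5.7,(290,180))
def res(p): return np.r_[(proj(T,bw(p,tX))-tp).ravel(),(proj(S,bw(p,sX))-sp).ravel()]
f=least_squares(res,[.5,.05,0],loss='soft_l1'); p=f.x; print(p,np.degrees(p[2])); print(np.round(res(p).reshape(-1,2),1))
np.save('p.npy',p)
for n,X in(("nut",(-.026,0,.2)),("head",(.019,0,.2))): print(n,bw(p,X))
for th in(.6,.8,1.,1.2):
    X=[[x,.016*np.sin(th),.2+.016*np.cos(th)] for x in(-.036,-.016)]
    print(th,((proj(T,bw(p,X))-(255,190)+.5)*8).round(),((proj(S,bw(p,X))-(290,180)+.5)*5.7).round())
s=monitor.read_state(); print(R.from_rotvec(s["tcp_rot"]).as_matrix().round(3))
E
```

```text
[0.50852261 0.04208126 0.18102357] 10.37188650572873
[[ 0.3  1. ]
 [-0.2 -1.9]
 [-0.4 -2.1]
 [-0.4  0.4]
 [-1.8  0.3]
 [-0.4  0.2]
 [ 0.3 -1.1]
 [ 0.9  0.1]
 [-0.7 -0.2]
 [ 1.  -0.7]
 [ 0.2 -0.2]
 [-0.3 -0.2]
 [ 0.   0. ]
 [-0.1 -1.1]
 [ 0.4  0.1]]
nut [[0.48294745 0.03740031 0.2       ]]
head [[0.52721215 0.04550196 0.2       ]]
0.6 [[307. 347.]
 [299. 292.]] [[384. 152.]
 [336. 150.]]
0.8 [[301. 349.]
 [292. 294.]] [[384. 160.]
 [336. 157.]]
1.0 [[296. 351.]
 [287. 296.]] [[383. 168.]
 [335. 165.]]
1.2 [[292. 353.]
 [284. 298.]] [[383. 175.]
 [335. 172.]]
[[-0.961  0.277 -0.   ]
 [ 0.277  0.961 -0.001]
 [ 0.    -0.001 -1.   ]]
```

Run:
```python
from h import *
import cv2
T=viewer.read_camera("top");S=viewer.read_camera("side")
t=[((335,362),(-44,0,200)),((215,127),(50,30,205)),((380,101),(50,-30,205)),((310,175),(26,0,207)),((310,224),(12,0,209))]
s=[((395,157),(-44,0,200)),((385,158),(-36,0,200)),((328,158),(-16,0,200)),((181,87),(50,-30,205)),((175,192),(50,30,205)),((300,68),(0,-30,220)),((297,180),(0,30,220)),((232,148),(26,0,200))]
def un(l,f,o): return (np.array([a for a,_ in l])+.5)/f-.5+o, np.array([b for _,b in l])/1000
tp,tX=un(t,8,(255,190)); sp,sX=un(s,5.7,(290,180))
def res(p): return np.r_[(proj(T,bw(p,tX))-tp).ravel(),(proj(S,bw(p,sX))-sp).ravel()]
f=least_squares(res,[.5,.05,0],loss='soft_l1'); p=f.x; print(p,np.degrees(p[2])); print(np.round(res(p).reshape(-1,2),1))
np.save('p.npy',p)
im=np.zeros((600,800,3),np.uint8)
def box(x0,x1,y,z): return [(x0,-y,z),(x1,-y,z),(x1,y,z),(x0,y,z)]
rings=[box(-4,4,30,220),box(46,54,30,205),box(-4,4,45,175),box(46,54,45,175)]
for x in(-36,-16): rings.append([(x,16*np.cos(a),200+16*np.sin(a)) for a in np.linspace(0,6.28,24)])
for x in(12,26): rings.append([(x,-11*np.sin(a+.42+np.pi/2*0)*1,200+11*np.cos(a+.42)) for a in np.arange(0,6.28,np.pi/3)])
for c,o,w,h,ox in((T,(270,195),45,60,0),(S,(305,185),60,60,400)):
    f=8
    cr=cv2.resize(c["color"][o[1]:o[1]+70,o[0]:o[0]+50],None,fx=f,fy=f,interpolation=cv2.INTER_CUBIC)
    for r in rings:
        q=((proj(c,bw(p,np.array(r)/1000))-o+.5)*f).round().astype(int)
        cv2.polylines(cr,[q],True,(255,0,255),1)
    im[:560,ox:ox+400]=cr
cv2.imwrite('pics/ov.png',im)
```

```text
[0.50868596 0.04258717 0.17901194] 10.256628379663194
[[ 0.1  0.9]
 [-0.2 -0.1]
 [-0.3 -0.2]
 [-0.6  0.1]
 [ 0.1 -1.4]
 [ 0.8  0.3]
 [-0.8 -0.1]
 [ 0.9 -0.6]
 [ 0.1 -0.1]
 [-0.4 -0.1]
 [-0.1  0.1]
 [-0.2 -0.9]
 [ 0.3  0.2]]
```

View pics/ov.png

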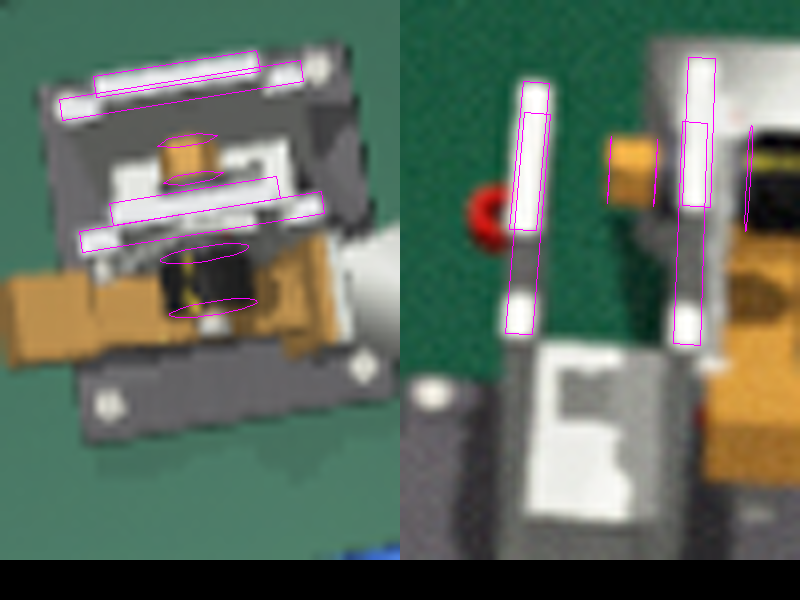

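The overlay matches the plates, nut and head well (nut ring at (205,280) in the left panel). The yellow line at about (187,285) sits roughly 0.5–0.6 rad left of the top. Next is a small planner that prints rows.

```bash
cat >> h.py <<'E'
def target(bx,lean_deg,depth=20,by=0.,bz=200):
    """TCP pose: fingers down, closing along bracket y, lean_deg>0 = hand to the left; depth mm = TCP beyond point (bx,by,bz)"""
    p=np.load('p.npy')
    B=R.from_euler('z',p[2])
    Rt=B*R.from_euler('x',-lean_deg,degrees=True)*R.from_matrix(np.diag([-1,1,-1.]))
    pos=bw(p,np.array([bx,by,bz])/1000)[0]+Rt.apply([0,0,depth/1000])
    return pos,Rt
def plan(wps,start=None):
    """wps: list of (pos,R,nrows); prints rounded rows, returns the predicted end"""
    s=monitor.read_state()
    P,Q=start or (s["tool_pos"],R.from_rotvec(s["tcp_rot"]))
    for pos,Rt,n in wps:
        P0,Q0=P,Q; rv=(Q0.inv()*Rt).as_rotvec()
        for i in range(1,n+1):
            Pi=P0+(pos-P0)*i/n; Qi=Q0*R.from_rotvec(rv*i/n)
            t=np.round(Q.inv().apply(Pi-P)*1000,1); r=np.round(np.degrees((Q.inv()*Qi).as_rotvec()),1)
            print(t.tolist(),r.tolist()); P=P+Q.apply(t/1000); Q=Q*R.from_rotvec(np.radians(r))
        print('end',P.round(4),((P-pos)*1000).round(1))
    return P,Q
def where():
    """tool pose in bracket frame: TCP mm, lean deg, misalignment deg, gauge"""
    p=np.load('p.npy'); s=monitor.read_state(); B=R.from_euler('z',p[2])
    Rt=R.from_rotvec(s["tcp_rot"]); g=s["tool_pos"]+Rt.apply([0,0,-.019])
    f=lambda x:(B.inv().apply(x-[p[0],p[1],0])*1000).round(1)
    L=(B.inv()*Rt*R.from_matrix(np.diag([-1,1,-1.]))).as_rotvec(degrees=True).round(1)
    print('t',round(s["time"],2),'tcp',f(s["tool_pos"]),'grasp',f(g),'rotbr',L,'F',B.inv().apply(s["wrist_force"]).round(1),'M',B.inv().apply(s["torque"]).round(2),'w',round(s["width"],3),'g',round(s["grip_force"],1),'q',s["q"].round(2))
E
python3 - <<'E'
from h import *
s=monitor.read_state(); Q=R.from_rotvec(s["tcp_rot"]); p=s["tool_pos"]
_,Rt=target(-27,0); a,_=target(-27,0,-120); _,R2=target(-27,16); b,R2=target(-27,16,-55)
plan([(np.array([.21,.45,.33]),Q,5),(np.array([.3,.25,.34]),Rt,5),(a,Rt,5),(b,R2,5)]); print(a,b); where()
E
```

```text
[-15.4, -36.9, -19.8] [0.0, 0.0, 0.0]
[-15.4, -36.8, -19.8] [0.0, 0.0, 0.0]
[-15.5, -36.9, -19.8] [0.0, 0.0, 0.0]
[-15.4, -36.8, -19.9] [0.0, 0.0, 0.0]
[-15.4, -36.9, -19.8] [0.0, 0.0, 0.0]
end [0.21 0.45 0.33] [-0. -0.  0.]
[-28.4, -33.4, -2.0] [-0.0, -0.0, -5.3]
[-25.1, -36.0, -1.9] [-0.0, -0.0, -5.2]
[-21.9, -38.0, -2.0] [-0.0, -0.0, -5.3]
[-18.2, -39.9, -2.0] [-0.0, -0.0, -5.3]
[-14.4, -41.4, -1.9] [-0.0, -0.0, -5.2]
end [0.3  0.25 0.34] [ 0.  0. -0.]
[-28.3, -48.2, 4.0] [-0.0, -0.0, -0.0]
[-28.3, -48.3, 4.0] [-0.0, -0.0, -0.0]
[-28.4, -48.2, 4.0] [-0.0, -0.0, -0.0]
[-28.3, -48.2, 4.1] [-0.0, -0.0, -0.0]
[-28.3, -48.3, 4.0] [-0.0, -0.0, -0.0]
end [0.4821 0.0377 0.32  ] [ 0. -0. -0.]
[-0.0, 3.1, 13.4] [3.2, -0.0, -0.0]
[-0.0, 3.7, 13.2] [3.2, -0.0, -0.0]
[-0.0, 4.6, 13.0] [3.2, -0.0, -0.0]
[-0.0, 5.2, 12.8] [3.2, -0.0, -0.0]
[-0.0, 6.0, 12.4] [3.2, -0.0, -0.0]
end [0.4794 0.0527 0.2528] [-0.  0. -0.]
[0.48211742 0.03777962 0.32      ] [0.47941806 0.05269742 0.25286939]
t 0.3 tcp [-208.7  653.4  230.8] grasp [-208.7  653.4  249.8] rotbr [ -0.    0.  -26.3] F [-0.4 -0.2  0.2] M [ 0.07 -0.01  0.02] w 1.0 g 0.0 q [ 1.25  0.26  1.6   0.    1.27 -0.04]
```

Call:
jog_arm:
  commands:
    - {"travel": [-15.4, -36.9, -19.8], "claw": 80}
    - {"travel": [-15.4, -36.9, -19.8]}
    - {"travel": [-15.4, -36.9, -19.8]}
    - {"travel": [-15.4, -36.9, -19.8]}
    - {"travel": [-15.4, -36.9, -19.8]}
  force: 40

```text
$.commands[0]: bad value
```

Call:
jog_arm:
  commands:
    - {"travel": [-28.4, -33.4, -2], "rot": [0, 0, -5.3]}
    - {"travel": [-25.1, -36, -2], "rot": [0, 0, -5.3]}
    - {"travel": [-21.9, -38, -2], "rot": [0, 0, -5.3]}
    - {"travel": [-18.2, -39.9, -2], "rot": [0, 0, -5.3]}
    - {"travel": [-14.4, -41.4, -2], "rot": [0, 0, -5.2]}

```text
$.commands[0]: bad value
```

Run:
```python
from h import *
where()
a,Rt=target(-27,0,-120); b,R2=target(-27,16,-55)
plan([(a,Rt,10),(b,R2,5)])
```

```text
t 0.3 tcp [-208.7  653.4  230.8] grasp [-208.7  653.4  249.8] rotbr [ -0.    0.  -26.3] F [-0.4 -0.2  0.2] M [ 0.07 -0.01  0.02] w 1.0 g 0.0 q [ 1.25  0.26  1.6   0.    1.27 -0.04]
[-45.3, -50.5, -8.9] [-0.0, -0.0, -2.6]
[-42.9, -52.5, -8.9] [-0.0, -0.0, -2.7]
[-40.4, -54.4, -8.8] [-0.0, -0.0, -2.6]
[-37.9, -56.3, -8.9] [-0.0, -0.0, -2.6]
[-35.4, -57.9, -8.9] [-0.0, -0.0, -2.7]
[-32.5, -59.5, -8.9] [-0.0, -0.0, -2.6]
[-29.8, -60.9, -8.9] [-0.0, -0.0, -2.6]
[-27.1, -62.2, -8.9] [-0.0, -0.0, -2.7]
[-24.0, -63.4, -8.8] [-0.0, -0.0, -2.6]
[-21.2, -64.4, -8.9] [-0.0, -0.0, -2.6]
end [0.4821 0.0378 0.32  ] [-0.  0. -0.]
[-0.0, 3.0, 13.4] [3.2, -0.0, -0.0]
[-0.0, 3.8, 13.2] [3.2, -0.0, -0.0]
[-0.0, 4.5, 13.0] [3.2, -0.0, -0.0]
[-0.0, 5.3, 12.8] [3.2, -0.0, -0.0]
[-0.0, 5.9, 12.4] [3.2, -0.0, -0.0]
end [0.4794 0.0527 0.2528] [-0.  0. -0.]
```

Nothing moved: both calls were refused, and it looks like every row needs all three fields.

Call:
jog_arm:
  commands:
    - {"travel": [-15.4, -36.9, -19.8], "rot": [0, 0, 0], "claw": 80}
    - {"travel": [-15.4, -36.9, -19.8], "rot": [0, 0, 0], "claw": 80}
    - {"travel": [-15.4, -36.9, -19.8], "rot": [0, 0, 0], "claw": 80}
    - {"travel": [-15.4, -36.9, -19.8], "rot": [0, 0, 0], "claw": 80}
    - {"travel": [-15.4, -36.9, -19.8], "rot": [0, 0, 0], "claw": 80}
  force: 40

```text
time: 0.8
tool_pos: [0.2099, 0.4483, 0.331]
tcp_rot: [0.439, 3.111, 0.0]
wrist_force: [-0.0, 0.4, -0.1]
width: 0.687
grip_force: 0.0
```

Call:
jog_arm:
  commands:
    - {"travel": [-28.4, -33.4, -2], "rot": [0, 0, -5.3], "claw": 80}
    - {"travel": [-25.1, -36, -2], "rot": [0, 0, -5.3], "claw": 80}
    - {"travel": [-21.9, -38, -2], "rot": [0, 0, -5.3], "claw": 80}
    - {"travel": [-18.2, -39.9, -2], "rot": [0, 0, -5.3], "claw": 80}
    - {"travel": [-14.4, -41.4, -2], "rot": [0, 0, -5.2], "claw": 80}

```text
time: 1.3
tool_pos: [0.3003, 0.2485, 0.3406]
tcp_rot: [-0.289, 3.127, 0.001]
wrist_force: [0.1, 0.4, -0.3]
width: 0.69
grip_force: 0.0
```

Run:
```python
from h import *
where()
a,Rt=target(-27,0,-120); b,R2=target(-27,16,-55)
plan([(a,Rt,10),(b,R2,5)])
```

```text
t 1.3 tcp [-168.4  239.7  340.6] grasp [-168.4  239.7  359.6] rotbr [ 0.  -0.1  0.3] F [ 0.1  0.4 -0.3] M [ 0.01 -0.02 -0.02] w 0.69 g 0.0 q [ 0.63 -0.35  2.   -0.    1.49 -1.13]
[-14.0, -24.0, 2.1] [0.0, 0.0, 0.0]
[-14.0, -24.1, 2.0] [0.0, 0.0, 0.1]
[-14.1, -24.0, 2.1] [0.0, 0.0, -0.0]
[-14.0, -24.0, 2.1] [0.0, 0.0, 0.0]
[-14.0, -24.1, 2.1] [0.0, 0.0, 0.1]
[-14.1, -24.0, 2.0] [0.0, 0.0, -0.0]
[-14.1, -24.0, 2.1] [0.0, 0.0, 0.0]
[-14.1, -24.0, 2.1] [0.0, 0.1, 0.1]
[-14.1, -24.0, 2.0] [0.0, -0.0, -0.0]
[-14.2, -23.9, 2.1] [0.0, -0.0, 0.0]
end [0.4821 0.0378 0.32  ] [ 0.  0. -0.]
[-0.0, 3.0, 13.4] [3.2, -0.0, 0.0]
[-0.0, 3.8, 13.2] [3.2, -0.0, 0.0]
[-0.0, 4.5, 13.0] [3.2, -0.0, 0.0]
[-0.0, 5.2, 12.8] [3.2, -0.0, 0.0]
[-0.0, 5.9, 12.4] [3.2, -0.0, 0.0]
end [0.4794 0.0527 0.2529] [-0. -0. -0.]
```

Call:
jog_arm:
  commands:
    - {"travel": [-28.1, -48, 4.1], "rot": [0, 0, 0.1], "claw": 80}
    - {"travel": [-28.1, -48, 4.1], "rot": [0, 0, 0.1], "claw": 80}
    - {"travel": [-28.1, -48, 4.1], "rot": [0, 0, 0], "claw": 80}
    - {"travel": [-28.1, -48, 4.1], "rot": [0, 0, 0], "claw": 80}
    - {"travel": [-28.2, -48, 4.1], "rot": [0, 0, 0], "claw": 80}

```text
time: 1.8
tool_pos: [0.4631, 0.0586, 0.3221]
tcp_rot: [-0.276, 3.128, 0.0]
wrist_force: [0.7, 0.5, 0.6]
width: 0.684
grip_force: 0.0
```

Call:
jog_arm:
  commands:
    - {"travel": [0, 3, 13.4], "rot": [3.2, 0, 0], "claw": 80}
    - {"travel": [0, 3.8, 13.2], "rot": [3.2, 0, 0], "claw": 80}
    - {"travel": [0, 4.5, 13], "rot": [3.2, 0, 0], "claw": 80}
    - {"travel": [0, 5.2, 12.8], "rot": [3.2, 0, 0], "claw": 80}
    - {"travel": [0, 5.9, 12.4], "rot": [3.2, 0, 0], "claw": 80}

```text
time: 2.3
tool_pos: [0.4596, 0.0754, 0.2546]
tcp_rot: [-0.271, 3.074, -0.435]
wrist_force: [-0.7, 0.1, 0.3]
width: 0.686
grip_force: 0.0
```

Run:
```python
from h import *
import cv2
where()
a,Rt=target(-27,16,21)
plan([(a,Rt,5)])
T=viewer.read_camera("top");S=viewer.read_camera("side")
im=[cv2.resize(c["color"][y:y+140,x:x+130],None,fx=3,fy=4) for c,x,y in((T,235,150),(S,270,130))]
cv2.imwrite('pics/a.png',np.hstack([cv2.resize(c["color"][y:y+140,x:x+100],None,fx=4,fy=4,interpolation=cv2.INTER_CUBIC) for c,x,y in((T,245,150),(S,290,130))]))
```

```text
t 2.3 tcp [-42.5  41.  254.6] grasp [-42.5  46.3 272.8] rotbr [-16.1  -0.   -0.2] F [-0.7  0.2  0.3] M [ 0.16 -0.01  0.04] w 0.686 g 0.0 q [ 0.31 -0.13  2.   -0.29  1.32 -1.35]
[-3.1, -4.8, 17.0] [-0.0, 0.0, -0.0]
[-3.1, -4.9, 16.9] [-0.0, 0.0, -0.1]
[-3.1, -4.8, 17.0] [-0.1, 0.0, -0.0]
[-3.1, -4.8, 17.0] [0.0, 0.0, -0.0]
[-3.1, -4.9, 16.9] [-0.0, 0.0, -0.1]
end [0.4831 0.0321 0.1798] [-0.  0.  0.]
```

View pics/a.png

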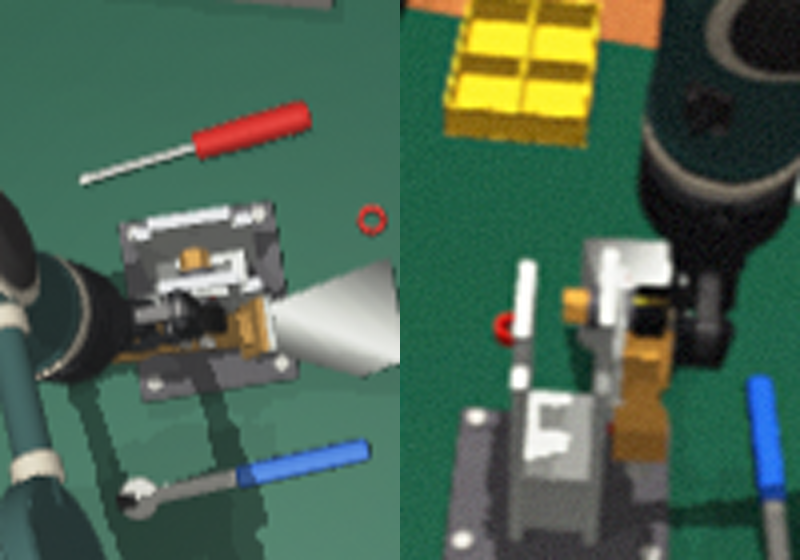

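The gripper hangs above and in front of the nut, leaning left, with the nut at about (205,315) in the left panel. The fast travel was clipped by about 27 mm. I'll correct sideways first, then descend.

Run:
```python
from h import *
b,Rt=target(-27,16,-50);a,_=target(-27,16,21)
plan([(b,Rt,5),(a,Rt,5)])
```

```text
[-3.4, -5.2, 2.3] [-0.0, -0.1, 0.0]
[-3.5, -5.3, 2.4] [-0.0, -0.0, 0.0]
[-3.4, -5.2, 2.3] [-0.0, -0.1, 0.0]
[-3.5, -5.3, 2.4] [-0.0, -0.0, 0.1]
[-3.4, -5.2, 2.3] [-0.0, -0.1, -0.0]
end [0.4796 0.0514 0.2481] [-0.  0.  0.]
[-0.0, 0.0, 14.2] [-0.0, 0.0, -0.0]
[-0.0, 0.0, 14.2] [-0.0, 0.0, -0.0]
[-0.0, 0.0, 14.2] [-0.0, 0.0, -0.0]
[-0.0, 0.0, 14.2] [-0.0, 0.0, -0.0]
[-0.0, 0.0, 14.2] [-0.0, 0.0, -0.0]
end [0.4831 0.0321 0.1799] [-0.  0.  0.]
```

Call:
jog_arm:
  commands:
    - {"travel": [-3.4, -5.2, 2.3], "rot": [0, 0, 0], "claw": 80}
    - {"travel": [-3.4, -5.2, 2.3], "rot": [0, 0, 0], "claw": 80}
    - {"travel": [-3.4, -5.2, 2.3], "rot": [0, 0, 0], "claw": 80}
    - {"travel": [-3.5, -5.3, 2.4], "rot": [0, 0, 0], "claw": 80}
    - {"travel": [-3.5, -5.3, 2.4], "rot": [0, 0, 0], "claw": 80}

```text
time: 2.9
tool_pos: [0.4822, 0.0495, 0.2513]
tcp_rot: [-0.27, 3.074, -0.432]
wrist_force: [-0.1, -0.2, -0.4]
width: 0.685
grip_force: 0.0
```

Call:
jog_arm:
  commands:
    - {"travel": [0, 0, 12], "rot": [0, 0, 0], "claw": 80}
    - {"travel": [0, 0, 12], "rot": [0, 0, 0], "claw": 80}
    - {"travel": [0, 0, 12], "rot": [0, 0, 0], "claw": 80}
    - {"travel": [0, 0, 12], "rot": [0, 0, 0], "claw": 80}
    - {"travel": [0, 0, 12], "rot": [0, 0, 0], "claw": 80}

```text
time: 3.4
tool_pos: [0.4838, 0.034, 0.1915]
tcp_rot: [-0.273, 3.076, -0.432]
wrist_force: [0.1, 0.1, -0.3]
width: 0.692
grip_force: 0.0
```

Run:
```python
from h import *
where()
a,Rt=target(-27,16,21)
plan([(a,Rt,3)])
```

```text
t 3.4 tcp [-26.   -4.  191.5] grasp [-25.9   1.2 209.8] rotbr [-16.    0.1  -0.1] F [ 0.1  0.1 -0.3] M [ 0.12  0.06 -0.05] w 0.692 g 0.0 q [ 0.22 -0.06  2.06 -0.3   1.17 -1.41]
[0.3, 0.5, 3.9] [0.0, -0.0, -0.0]
[0.4, 0.5, 3.9] [0.0, -0.1, -0.1]
[0.3, 0.5, 3.9] [0.0, 0.0, -0.0]
end [0.4832 0.0321 0.1799] [ 0.  -0.   0.1]
```

Call:
jog_arm:
  commands:
    - {"travel": [0.3, 0.5, 3.9], "rot": [0, 0, 0], "claw": 80}
    - {"travel": [0.3, 0.5, 3.9], "rot": [0, 0, 0], "claw": 80}
    - {"travel": [0.3, 0.5, 3.9], "rot": [0, 0, 0], "claw": 80}
    - {"travel": [0, 0, 0], "rot": [0, 0, 0], "claw": 255}
    - {"travel": [0, 0, 0], "rot": [0, 0, 0], "claw": 255}
  force: 30

```text
time: 3.9
tool_pos: [0.4838, 0.0334, 0.1816]
tcp_rot: [-0.271, 3.075, -0.429]
wrist_force: [-4.4, 14.1, 3.0]
width: 0.367
grip_force: 33.2
```

Call:
jog_arm:
  commands:
    - {"travel": [0, 0, 0], "rot": [0, 0, 0], "claw": 255}
    - {"travel": [0, 0, 0], "rot": [0, 0, 0], "claw": 255}
    - {"travel": [0, 0, 0], "rot": [0, 0, 0], "claw": 255}
    - {"travel": [0, 0, 0], "rot": [0, 0, 0], "claw": 255}
    - {"travel": [0, 0, 0], "rot": [0, 0, 0], "claw": 255}

```text
time: 4.4
tool_pos: [0.4838, 0.0334, 0.1816]
tcp_rot: [-0.272, 3.075, -0.429]
wrist_force: [-1.6, 4.7, 0.6]
width: 0.363
grip_force: 29.9
```

Run:
```python
from h import *
where()
```

```text
t 4.4 tcp [-26.1  -4.6 181.6] grasp [-26.1   0.6 199.9] rotbr [-15.9  -0.   -0.2] F [-0.7  4.9  0.6] M [ 1.02  0.07 -0.02] w 0.363 g 29.9 q [ 0.21 -0.05  2.07 -0.3   1.15 -1.4 ]
```

Call:
jog_arm:
  commands:
    - {"travel": [0, 2, -0.1], "rot": [-6, 0, 0], "claw": 255}
    - {"travel": [0, 2, -0.1], "rot": [-6, 0, 0], "claw": 255}
    - {"travel": [0, 2, -0.1], "rot": [-6, 0, 0], "claw": 255}
    - {"travel": [0, 2, -0.1], "rot": [-6, 0, 0], "claw": 255}
    - {"travel": [0, 2, -0.1], "rot": [-6, 0, 0], "claw": 255}

```text
time: 4.9
tool_pos: [0.482, 0.0433, 0.1816]
tcp_rot: [0.273, -3.085, -0.388]
wrist_force: [-0.7, 6.7, -9.2]
width: 0.361
grip_force: 30.5
```

Run:
```python
from h import *
where()
```

```text
t 4.9 tcp [-26.1   5.4 181.6] grasp [-26.1   0.7 200. ] rotbr [14.3 -0.1 -0.1] F [ 0.5  6.8 -9.2] M [ 0.52 -0.02  0.  ] w 0.361 g 30.5 q [-0.13 -0.02  2.04  0.26  1.21 -1.98]
```

Call:
jog_arm:
  commands:
    - {"travel": [0, 1, 0], "rot": [-3, 0, 0], "claw": 255}
    - {"travel": [0, 1, 0], "rot": [-3, 0, 0], "claw": 255}
    - {"travel": [0, 0.7, 0], "rot": [-2, 0, 0], "claw": 255}
    - {"travel": [0, 0.7, 0], "rot": [-2, 0, 0], "claw": 255}
    - {"travel": [0, 0, 0], "rot": [0, 0, 0], "claw": 255}

```text
time: 5.4
tool_pos: [0.4814, 0.0463, 0.1826]
tcp_rot: [0.266, -3.024, -0.65]
wrist_force: [0.8, 6.8, -0.4]
width: 0.364
grip_force: 31.3
```

Run:
```python
from h import *
where()
```

```text
t 5.4 tcp [-26.2   8.6 182.6] grasp [-26.2   0.7 199.9] rotbr [24.3 -0.  -0.2] F [ 2.   6.6 -0.4] M [ 0.83 -0.23 -0.13] w 0.364 g 31.3 q [-0.23  0.03  2.03  0.4   1.29 -2.13]
```

Call:
jog_arm:
  commands:
    - {"travel": [0, 1.3, 0], "rot": [-4, 0, 0], "claw": 255}
    - {"travel": [0, 1.3, 0], "rot": [-4, 0, 0], "claw": 255}
    - {"travel": [0, 1.3, 0], "rot": [-4, 0, 0], "claw": 255}
    - {"travel": [0, 0, 0], "rot": [0, 0, 0], "claw": 255}
    - {"travel": [0, 0, 0], "rot": [0, 0, 0], "claw": 255}

```text
time: 5.9
tool_pos: [0.4809, 0.0494, 0.185]
tcp_rot: [0.259, -2.924, -0.955]
wrist_force: [0.4, 6.1, 3.3]
width: 0.366
grip_force: 32.9
```

Run:
```python
from h import *
import cv2
where()
T=viewer.read_camera("top");S=viewer.read_camera("side")
cv2.imwrite('pics/b.png',np.hstack([cv2.resize(c["color"][y:y+70,x:x+50],None,fx=8,fy=8,interpolation=cv2.INTER_CUBIC) for c,x,y in((T,270,200),(S,320,165))]))
```

```text
t 5.9 tcp [-26.2  11.7 185. ] grasp [-26.2   0.5 200.3] rotbr [36.2 -0.  -0.1] F [1.5 6.  3.3] M [ 0.56 -0.04 -0.04] w 0.366 g 32.9 q [-0.33  0.11  2.01  0.55  1.4  -2.28]
```

View pics/b.png

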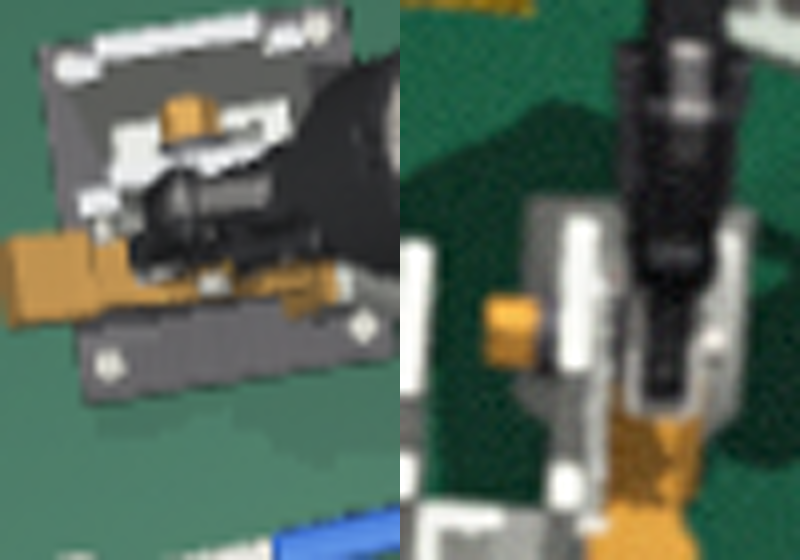

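The nut is gripped with the hand leaning right. The turn of 52° exceeds the roughly 34° needed, and the opposing torque has risen, so it should be on its stop. I'll release, back off and look.

Call:
jog_arm:
  commands:
    - {"travel": [0, 0, 0], "rot": [0, 0, 0], "claw": 80}
    - {"travel": [0, 0, 0], "rot": [0, 0, 0], "claw": 80}
    - {"travel": [0, 0, 0], "rot": [0, 0, 0], "claw": 80}
    - {"travel": [0, 0, 0], "rot": [0, 0, 0], "claw": 80}
    - {"travel": [0, 0, -8], "rot": [0, 0, 0], "claw": 80}

```text
time: 6.5
tool_pos: [0.4808, 0.0442, 0.19]
tcp_rot: [0.259, -2.924, -0.951]
wrist_force: [-0.7, -0.8, -0.5]
width: 0.689
grip_force: 0.0
```

Call:
jog_arm:
  commands:
    - {"travel": [0, 0, -15], "rot": [0, 0, 0], "claw": 80}
    - {"travel": [0, 0, -20], "rot": [0, 0, 0], "claw": 80}
    - {"travel": [0, 0, -20], "rot": [0, 0, 0], "claw": 80}
    - {"travel": [0, 0, -20], "rot": [0, 0, 0], "claw": 80}
    - {"travel": [0, 0, -10], "rot": [0, 0, 0], "claw": 80}

```text
time: 7.0
tool_pos: [0.4918, -0.007, 0.2619]
tcp_rot: [0.259, -2.93, -0.949]
wrist_force: [0.4, -1.0, -0.3]
width: 0.686
grip_force: 0.0
```

Run:
```python
from h import *
import cv2
where()
T=viewer.read_camera("top");S=viewer.read_camera("side")
cv2.imwrite('pics/c.png',np.hstack([cv2.resize(c["color"][y:y+70,x:x+50],None,fx=8,fy=8,interpolation=cv2.INTER_CUBIC) for c,x,y in((T,270,200),(S,320,175))]))
b,Rt=target(20,-24,-60)
plan([(b,Rt,5)])
```

```text
t 7.0 tcp [-25.4 -45.7 261.9] grasp [-25.5 -56.9 277.3] rotbr [35.9 -0.2 -0.1] F [ 0.2 -1.  -0.3] M [-0.31  0.05 -0.01] w 0.686 g 0.0 q [-0.42  0.08  1.88  0.51  1.56 -2.27]
[-9.1, 2.7, 3.5] [2.4, 0.1, -0.0]
[-9.0, 2.8, 3.5] [2.4, 0.0, -0.0]
[-9.1, 2.9, 3.3] [2.3, 0.1, -0.1]
[-9.1, 3.1, 3.1] [2.4, 0.0, 0.0]
[-9.1, 3.2, 3.0] [2.4, 0.1, 0.0]
end [0.5328 0.0222 0.2549] [0.  0.  0.1]
```

View pics/c.png

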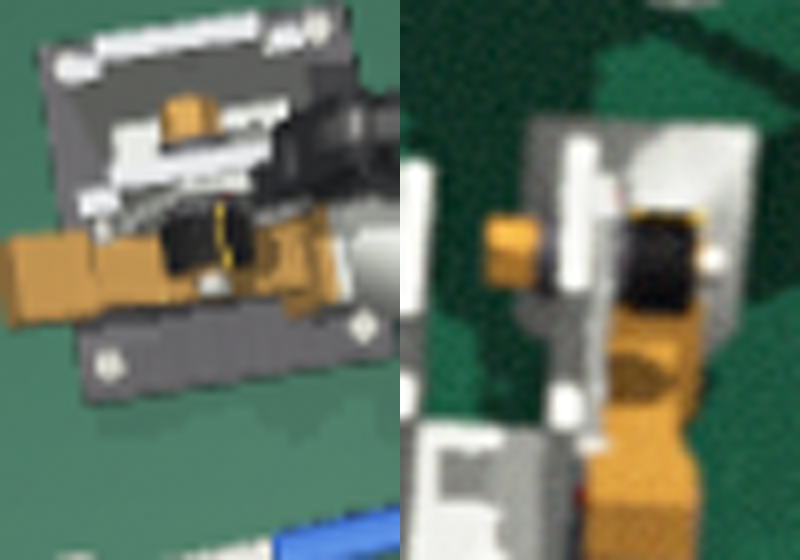

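The yellow line at (222,235) is now close to the red mark at (228,195), but I can't tell whether the nut is fully on the stop. I'll regrip and turn further to be sure.

Run:
```python
from h import *
b,Rt=target(-26.5,-10,-55,by=1.2);a,_=target(-26.5,-10,20,by=1.2)
plan([(b,Rt,5),(a,Rt,5)])
```

```text
[0.3, 5.2, 5.5] [5.2, 0.1, -0.0]
[0.2, 5.6, 5.0] [5.2, 0.0, -0.0]
[0.2, 6.1, 4.4] [5.1, 0.0, -0.1]
[0.3, 6.4, 3.9] [5.2, 0.1, -0.0]
[0.2, 6.8, 3.3] [5.2, 0.1, -0.0]
end [0.4841 0.0296 0.2542] [ 0. -0.  0.]
[-0.0, 0.0, 15.0] [-0.0, -0.0, -0.0]
[-0.0, 0.0, 15.0] [-0.0, -0.0, -0.0]
[-0.0, 0.0, 15.0] [-0.0, -0.0, -0.0]
[-0.1, 0.1, 15.0] [-0.0, -0.0, -0.0]
[0.0, -0.0, 15.0] [-0.0, -0.0, -0.0]
end [0.4818 0.0425 0.1804] [0.  0.  0.1]
```

Call:
jog_arm:
  commands:
    - {"travel": [0.3, 5.2, 5.5], "rot": [5.2, 0, 0], "claw": 80}
    - {"travel": [0.2, 5.6, 5], "rot": [5.2, 0, 0], "claw": 80}
    - {"travel": [0.2, 6.1, 4.4], "rot": [5.2, 0, 0], "claw": 80}
    - {"travel": [0.3, 6.4, 3.9], "rot": [5.2, 0, 0], "claw": 80}
    - {"travel": [0.2, 6.8, 3.3], "rot": [5.2, 0, 0], "claw": 80}

```text
time: 7.6
tool_pos: [0.4823, 0.0314, 0.252]
tcp_rot: [0.274, -3.103, -0.267]
wrist_force: [0.1, 0.1, -0.5]
width: 0.686
grip_force: 0.0
```

Call:
jog_arm:
  commands:
    - {"travel": [0, 0, 12], "rot": [0, 0, 0], "claw": 80}
    - {"travel": [0, 0, 12], "rot": [0, 0, 0], "claw": 80}
    - {"travel": [0, 0, 12], "rot": [0, 0, 0], "claw": 80}
    - {"travel": [0, 0, 12], "rot": [0, 0, 0], "claw": 80}
    - {"travel": [0, 0, 0], "rot": [0, 0, 0], "claw": 80}

```text
time: 8.1
tool_pos: [0.4794, 0.0388, 0.2017]
tcp_rot: [0.271, -3.097, -0.273]
wrist_force: [-0.9, 0.3, 0.2]
width: 0.689
grip_force: 0.0
```

Run:
```python
from h import *
where()
a,Rt=target(-26.5,-10,20,by=1.2)
plan([(a,Rt,3)])
```

```text
t 8.1 tcp [-29.5   1.5 201.7] grasp [-29.4  -1.9 220.4] rotbr [10.1  0.3 -0.2] F [-0.9  0.5  0.2] M [-0.04  0.01  0.01] w 0.689 g 0.0 q [-0.09 -0.06  2.02  0.18  1.23 -1.9 ]
[-1.1, -0.2, 7.2] [0.0, -0.1, -0.1]
[-1.0, -0.2, 7.2] [0.1, -0.1, -0.1]
[-1.0, -0.2, 7.2] [0.0, -0.1, -0.1]
end [0.4818 0.0424 0.1803] [-0. -0.  0.]
```

Call:
jog_arm:
  commands:
    - {"travel": [-1, -0.2, 7.2], "rot": [0, -0.1, 0], "claw": 80}
    - {"travel": [-1, -0.2, 7.2], "rot": [0, -0.1, 0], "claw": 80}
    - {"travel": [-1, -0.2, 7.2], "rot": [0, -0.1, 0], "claw": 80}
    - {"travel": [0, 0, 0], "rot": [0, 0, 0], "claw": 255}
    - {"travel": [0, 0, 0], "rot": [0, 0, 0], "claw": 255}

```text
time: 8.6
tool_pos: [0.4838, 0.0419, 0.1836]
tcp_rot: [0.275, -3.108, -0.269]
wrist_force: [-1.5, -13.4, 1.1]
width: 0.36
grip_force: 33.6
```

Call:
jog_arm:
  commands:
    - {"travel": [0, 0, 0], "rot": [0, 0, 0], "claw": 255}
    - {"travel": [0, 0, 0], "rot": [0, 0, 0], "claw": 255}
    - {"travel": [0, 0, 0], "rot": [0, 0, 0], "claw": 255}
    - {"travel": [0, 0, 0], "rot": [0, 0, 0], "claw": 255}
    - {"travel": [0, 0, 0], "rot": [0, 0, 0], "claw": 255}

```text
time: 9.1
tool_pos: [0.4838, 0.0419, 0.1836]
tcp_rot: [0.274, -3.108, -0.27]
wrist_force: [0.4, -5.5, -2.7]
width: 0.365
grip_force: 30.3
```

Run:
```python
from h import *
where()
```

```text
t 9.1 tcp [-24.6   3.7 183.6] grasp [-24.7   0.5 202.3] rotbr [ 9.9 -0.3 -0.2] F [-0.6 -5.4 -2.7] M [-1.02  0.17 -0.02] w 0.365 g 30.3 q [-0.09 -0.04  2.04  0.18  1.19 -1.9 ]
```

Call:
jog_arm:
  commands:
    - {"travel": [0, 1.3, 0], "rot": [-4, 0, 0], "claw": 255}
    - {"travel": [0, 1.3, 0], "rot": [-4, 0, 0], "claw": 255}
    - {"travel": [0, 1.3, 0], "rot": [-4, 0, 0], "claw": 255}
    - {"travel": [0, 0, 0], "rot": [0, 0, 0], "claw": 255}
    - {"travel": [0, 0, 0], "rot": [0, 0, 0], "claw": 255}

```text
time: 9.6
tool_pos: [0.4838, 0.0448, 0.1857]
tcp_rot: [0.269, -3.046, -0.59]
wrist_force: [-2.1, -6.9, 3.9]
width: 0.363
grip_force: 31.0
```

Run:
```python
from h import *
where()
```

```text
t 9.6 tcp [-24.1   6.6 185.7] grasp [-24.3  -0.4 203.3] rotbr [21.9 -0.4 -0.2] F [-3.3 -6.4  3.9] M [-1.09  0.53  0.26] w 0.363 g 31.0 q [-0.21  0.01  2.03  0.37  1.27 -2.1 ]
```

Call:
jog_arm:
  commands:
    - {"travel": [0, 1.3, 0], "rot": [-4, 0, 0], "claw": 255}
    - {"travel": [0, 1.3, 0], "rot": [-4, 0, 0], "claw": 255}
    - {"travel": [0, 1.3, 0], "rot": [-4, 0, 0], "claw": 255}
    - {"travel": [0, 0, 0], "rot": [0, 0, 0], "claw": 255}
    - {"travel": [0, 0, 0], "rot": [0, 0, 0], "claw": 255}

```text
time: 10.1
tool_pos: [0.4837, 0.0479, 0.1868]
tcp_rot: [0.261, -2.953, -0.898]
wrist_force: [-0.3, -8.1, 0.9]
width: 0.36
grip_force: 32.2
```

Run:
```python
from h import *
where()
```

```text
t 10.1 tcp [-23.7   9.7 186.8] grasp [-23.8  -0.9 202.6] rotbr [33.8 -0.5 -0.1] F [-1.7 -7.9  0.9] M [-1.38  0.35  0.26] w 0.36 g 32.2 q [-0.32  0.09  2.01  0.53  1.37 -2.26]
```

Call:
jog_arm:
  commands:
    - {"travel": [0, 0, 0], "rot": [0, 0, 0], "claw": 80}
    - {"travel": [0, 0, 0], "rot": [0, 0, 0], "claw": 80}
    - {"travel": [0, 0, 0], "rot": [0, 0, 0], "claw": 80}
    - {"travel": [0, 0, 0], "rot": [0, 0, 0], "claw": 80}
    - {"travel": [0, 0, -8], "rot": [0, 0, 0], "claw": 80}

```text
time: 10.6
tool_pos: [0.4823, 0.0463, 0.1925]
tcp_rot: [0.262, -2.947, -0.903]
wrist_force: [-0.9, -0.4, -0.4]
width: 0.686
grip_force: 0.0
```

Call:
jog_arm:
  commands:
    - {"travel": [0, 0, -15], "rot": [0, 0, 0], "claw": 80}
    - {"travel": [0, 0, -20], "rot": [0, 0, 0], "claw": 80}
    - {"travel": [0, 0, -20], "rot": [0, 0, 0], "claw": 80}
    - {"travel": [0, 0, -20], "rot": [0, 0, 0], "claw": 80}
    - {"travel": [0, 0, -10], "rot": [0, 0, 0], "claw": 80}

```text
time: 11.1
tool_pos: [0.4925, -0.0028, 0.2662]
tcp_rot: [0.262, -2.953, -0.901]
wrist_force: [0.2, -0.4, -0.3]
width: 0.685
grip_force: 0.0
```

Run:
```python
from h import *
import cv2
where(); p=np.load('p.npy')
T=viewer.read_camera("top")
cv2.imwrite('pics/d.png',cv2.resize(T["color"][200:270,270:320],None,fx=8,fy=8,interpolation=cv2.INTER_CUBIC))
for n in('ov','c','d'):
    im=cv2.imread(f'pics/{n}.png')[:560,:400]; y0=40 if n=='ov' else 0
    hsv=cv2.cvtColor(im[y0:],cv2.COLOR_BGR2HSV)[185:275,160:255]
    m=cv2.inRange(hsv,(23,140,70),(34,255,255)); v,u=np.nonzero(m)
    print(n,len(u),(u.mean()+160,v.mean()+185) if len(u) else '')
for th in(.6,.5,.4,.3,-.2,-.3,-.36,-.42,-.5,-.6):
    X=[-.026,.016*np.sin(th),.2+.016*np.cos(th)]; print(th,((proj(T,bw(p,X))-(270,200)+.5)*8).round(1))
b,Rt=target(20,-24,-60); plan([(b,Rt,5)])
```

```text
t 11.1 tcp [-24.  -41.8 266.2] grasp [-24.2 -52.3 281.9] rotbr [33.9 -0.5 -0.1] F [ 0.1 -0.4 -0.3] M [-0.33  0.04 -0.03] w 0.685 g 0.0 q [-0.4   0.06  1.88  0.49  1.54 -2.25]
ov 300 (np.float64(190.29), np.float64(251.09))
c 431 (np.float64(221.80046403712296), np.float64(236.5754060324826))
d 450 (np.float64(221.99555555555554), np.float64(237.00444444444446))
0.6 [[181.4 239. ]]
0.5 [[185.1 238.1]]
0.4 [[189.  237.1]]
0.3 [[193.1 236.2]]
-0.2 [[215.  232.4]]
-0.3 [[219.4 231.9]]
-0.36 [[222.  231.6]]
-0.42 [[224.5 231.4]]
-0.5 [[227.8 231.1]]
-0.6 [[231.7 230.9]]
[-8.7, 1.6, 4.1] [2.0, 0.1, 0.0]
[-8.7, 1.8, 4.0] [1.9, 0.1, 0.0]
[-8.7, 1.9, 3.9] [2.0, 0.2, 0.0]
[-8.7, 2.0, 3.8] [2.0, 0.1, 0.0]
[-8.7, 2.2, 3.7] [1.9, 0.1, 0.0]
end [0.5327 0.0221 0.2548] [ 0. -0.  0.]
```

The line sits at column 222 before and after the extra 24° of turning, so the nut is on its stop. Now the bolt head.

Call:
jog_arm:
  commands:
    - {"travel": [-8.7, 1.6, 4.1], "rot": [2, 0.1, 0], "claw": 80}
    - {"travel": [-8.7, 1.8, 4], "rot": [2, 0.1, 0], "claw": 80}
    - {"travel": [-8.7, 1.9, 3.9], "rot": [2, 0.1, 0], "claw": 80}
    - {"travel": [-8.7, 2, 3.8], "rot": [2, 0.1, 0], "claw": 80}
    - {"travel": [-8.7, 2.2, 3.7], "rot": [2, 0.1, 0], "claw": 80}

```text
time: 11.65
tool_pos: [0.5308, 0.0255, 0.2503]
tcp_rot: [0.272, -3.022, -0.639]
wrist_force: [-0.2, 0.9, -0.3]
width: 0.689
grip_force: 0.0
```

Call:
jog_arm:
  commands:
    - {"travel": [0, 0, 0], "rot": [0, 0, 0], "claw": 80}
    - {"travel": [0, 0, 5], "rot": [0, 0, 0], "claw": 80}
    - {"travel": [0, 0, 5], "rot": [0, 0, 0], "claw": 80}
    - {"travel": [0, 0, 5], "rot": [0, 0, 0], "claw": 80}
    - {"travel": [0, 0, 0], "rot": [0, 0, 0], "claw": 80}

```text
time: 12.15
tool_pos: [0.5287, 0.0302, 0.2364]
tcp_rot: [0.27, -3.02, -0.643]
wrist_force: [0.2, -0.8, 0.5]
width: 0.682
grip_force: 0.0
```

Run:
```python
from h import *
where()
b,Rt=target(20.5,-24,-20,by=.6);a,_=target(20.5,-24,20,by=.6); plan([(b,Rt,2),(a,Rt,3)])
```

```text
t 12.15 tcp [ 17.5 -15.8 236.4] grasp [ 17.6 -23.5 253.7] rotbr [24.1  0.3 -0. ] F [ 0.  -0.8  0.5] M [-0.18 -0.02 -0.04] w 0.682 g 0.0 q [-0.24  0.08  1.87  0.39  1.39 -2.09]
[-1.5, 0.1, 9.9] [0.0, -0.1, -0.0]
[-1.6, 0.1, 10.0] [0.1, -0.2, -0.1]
end [0.5302 0.0389 0.2183] [ 0.   0.1 -0. ]
[0.0, -0.0, 13.3] [-0.0, 0.0, 0.0]
[0.0, -0.0, 13.3] [-0.0, 0.0, 0.0]
[0.1, -0.0, 13.4] [-0.0, 0.0, 0.0]
end [0.5273 0.0548 0.1817] [-0.  0. -0.]
```

Call:
jog_arm:
  commands:
    - {"travel": [-1.6, 0.1, 0], "rot": [0, -0.1, 0], "claw": 80}
    - {"travel": [-1.6, 0.1, 0], "rot": [0, -0.2, 0], "claw": 80}
    - {"travel": [0, 0, 8], "rot": [0, 0, 0], "claw": 80}
    - {"travel": [0, 0, 8], "rot": [0, 0, 0], "claw": 80}
    - {"travel": [0, 0, 8], "rot": [0, 0, 0], "claw": 80}

```text
time: 12.65
tool_pos: [0.5308, 0.0408, 0.215]
tcp_rot: [0.27, -3.027, -0.644]
wrist_force: [-0.4, 0.2, -0.1]
width: 0.689
grip_force: 0.0
```

Call:
jog_arm:
  commands:
    - {"travel": [0, 0, 8], "rot": [0, 0, 0], "claw": 80}
    - {"travel": [0, 0, 8], "rot": [0, 0, 0], "claw": 80}
    - {"travel": [0, 0, 8], "rot": [0, 0, 0], "claw": 80}
    - {"travel": [0, 0, 6], "rot": [0, 0, 0], "claw": 80}
    - {"travel": [0, 0, 0], "rot": [0, 0, 0], "claw": 80}

```text
time: 13.15
tool_pos: [0.5282, 0.053, 0.1873]
tcp_rot: [0.27, -3.025, -0.644]
wrist_force: [-0.4, 0.2, -0.2]
width: 0.689
grip_force: 0.0
```

Run:
```python
from h import *
where()
a,Rt=target(20.5,-24,20,by=.6); plan([(a,Rt,2)])
```

```text
t 13.15 tcp [ 21.1   6.8 187.3] grasp [ 21.1  -1.  204.7] rotbr [24. -0. -0.] F [-0.4  0.3 -0.2] M [-0.15 -0.01 -0.01] w 0.689 g 0.0 q [-0.2   0.11  1.93  0.41  1.29 -2.1 ]
[0.3, -0.2, 2.9] [0.0, 0.0, -0.0]
[0.3, -0.3, 3.0] [0.0, 0.0, -0.0]
end [0.5273 0.0548 0.1817] [ 0. -0. -0.]
```

Call:
jog_arm:
  commands:
    - {"travel": [0.3, -0.2, 3], "rot": [0, 0, 0], "claw": 80}
    - {"travel": [0.3, -0.2, 3], "rot": [0, 0, 0], "claw": 80}
    - {"travel": [0, 0, 0], "rot": [0, 0, 0], "claw": 255}
    - {"travel": [0, 0, 0], "rot": [0, 0, 0], "claw": 255}
    - {"travel": [0, 0, 0], "rot": [0, 0, 0], "claw": 255}
  force: 30

```text
time: 13.65
tool_pos: [0.5283, 0.0543, 0.1832]
tcp_rot: [0.271, -3.028, -0.644]
wrist_force: [-0.7, -0.9, 1.3]
width: 0.268
grip_force: 29.3
```

Call:
jog_arm:
  commands:
    - {"travel": [0, 0, 0], "rot": [0, 0, 0], "claw": 255}
    - {"travel": [0, 0, 0], "rot": [0, 0, 0], "claw": 255}
    - {"travel": [0, 0, 0], "rot": [0, 0, 0], "claw": 255}
    - {"travel": [0, 0, 0], "rot": [0, 0, 0], "claw": 255}
    - {"travel": [0, 0, 0], "rot": [0, 0, 0], "claw": 255}
  force: 80

```text
time: 14.15
tool_pos: [0.53, 0.0544, 0.1833]
tcp_rot: [0.268, -3.032, -0.644]
wrist_force: [4.8, 1.6, -1.4]
width: 0.206
grip_force: 84.2
```

Run:
```python
from h import *
where()
```

```text
t 14.15 tcp [ 23.1   7.9 183.3] grasp [2.300e+01 1.000e-01 2.007e+02] rotbr [24.  -0.4 -0.2] F [ 5.   0.7 -1.4] M [-0.47 -0.6  -0.88] w 0.206 g 84.2 q [-0.2   0.11  1.94  0.41  1.28 -2.1 ]
```

Call:
jog_arm:
  commands:
    - {"travel": [0, -1, 0], "rot": [3, 0, 0], "claw": 255}
    - {"travel": [0, -1, 0], "rot": [3, 0, 0], "claw": 255}
    - {"travel": [0, -1, 0], "rot": [3, 0, 0], "claw": 255}
    - {"travel": [0, -1, 0], "rot": [3, 0, 0], "claw": 255}
    - {"travel": [0, 0, 0], "rot": [0, 0, 0], "claw": 255}

```text
time: 14.65
tool_pos: [0.5307, 0.0509, 0.1821]
tcp_rot: [0.277, -3.102, -0.322]
wrist_force: [5.6, -1.4, -3.6]
width: 0.199
grip_force: 84.4
```

Run:
```python
from h import *
where()
import cv2
T=viewer.read_camera("top");S=viewer.read_camera("side")
cv2.imwrite('pics/e.png',np.hstack([cv2.resize(c["color"][y:y+110,x:x+80],None,fx=5,fy=5,interpolation=cv2.INTER_CUBIC) for c,x,y in((T,265,185),(S,310,155))]))
cv2.imwrite('pics/eT.png',T["color"]);cv2.imwrite('pics/eS.png',S["color"])
```

```text
t 14.65 tcp [ 23.1   4.3 182.1] grasp [ 23.    0.4 200.7] rotbr [11.8 -0.4 -0.1] F [ 5.3 -2.3 -3.6] M [-0.4  -0.66 -0.71] w 0.199 g 84.4 q [-0.08  0.05  1.95  0.22  1.19 -1.92]
```

View pics/e.png

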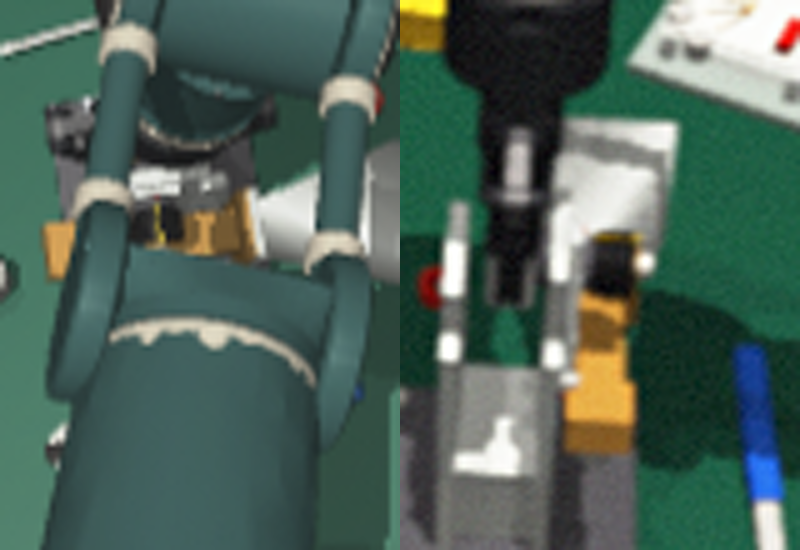

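The fingers are in the gap around the head, and the nut's line stays right of the nut centre. The tail's lower corner (343,245) looks unchanged, though, so I'll measure the horn's motion numerically.

```bash
cat >> h.py <<'E'
import cv2
def horn(S=None,save=None):
    """horn angle from the side picture: warped brass tail mask against the model's expected shift"""
    S=S or viewer.read_camera("side"); p=np.load('p.npy')
    if save: cv2.imwrite(save,S["color"])
    a=cv2.imread('pics/side0.png'); b=S["color"]
    pt=lambda th,X: proj(S,bw(p,R.from_euler('x',-th).apply(np.array(X))+[0,0,.2]))[0]
    tail=[-.023,.035,-.062]; c=pt(-.42*-1*-1,tail)
    c=pt(-.42,tail); x,y=c.round().astype(int); t=a[y-11:y+11,x-10:x+10]
    m=cv2.matchTemplate(b[y-30:y+40,x-30:x+30],t,cv2.TM_CCOEFF_NORMED); _,v,_,l=cv2.minMaxLoc(m)
    print('tail at',c.round(1),'shift',l[0]-20,l[1]-19,'score',round(v,2))
    for th in(-.3,-.2,-.1,0.,.1): print(th,(pt(th,tail)-c).round(1),end=' ')
    print()
E
python3 - <<'E'
from h import *
horn(save='pics/f.png')
# yellow line and head in side0
S=viewer.read_camera("side");p=np.load('p.npy')
print(proj(S,bw(p,[.019,0,.2])),[ (th,proj(S,bw(p,R.from_euler('x',-th).apply([-.023,.04,-.0745])+[0,0,.2])).round(1)) for th in(-.42,.42)])
E
```

```text
tail at [349.4 236.6] shift 0 0 score 0.94
-0.3 [-0.2 -0.2] -0.2 [-0.3 -0.6] -0.1 [-0.4 -1.3] 0.0 [-0.4 -2.3] 0.1 [-0.5 -3.6] 
[[333.48443836 205.9117365 ]] [(-0.42, array([[349. , 242.2]])), (0.42, array([[348.5, 230.7]]))]
```

```bash
cat >> h.py <<'E'
def tail(T=None):
    T=T if T is not None else viewer.read_camera("top")["color"]
    h=cv2.cvtColor(cv2.resize(T[220:245,262:290],None,fx=8,fy=8,interpolation=cv2.INTER_CUBIC),cv2.COLOR_BGR2HSV)
    m=cv2.inRange(h,(8,90,80),(23,255,255)); r=[np.nonzero(x)[0][0] for x in m if (x>0).sum()>30]
    print('tail left col',len(r),(np.median(r)+.5)/8-.5+262 if r else None)
E
python3 - <<'E'
from h import *
p=np.load('p.npy'); T=viewer.read_camera("top")
tail(cv2.imread('pics/top0.png')); tail(T["color"])
for th in(-.42,-.3,-.21,-.1,0.,.1): print(th,[proj(T,bw(p,R.from_euler('x',-th).apply([-.023,.04,z])+[0,0,.2])).round(1)[0].tolist() for z in(-.0495,-.0745)])
E
```

```text
tail left col 88 269.8125
tail left col 82 273.6875
-0.42 [[276.8, 233.2], [274.1, 234.8]]
-0.3 [[278.3, 233.3], [276.6, 234.8]]
-0.21 [[279.6, 233.3], [278.6, 234.7]]
-0.1 [[281.3, 233.3], [281.2, 234.6]]
0.0 [[283.0, 233.2], [283.7, 234.4]]
0.1 [[284.8, 233.1], [286.2, 234.2]]
```

The top view shows the tail moved 3.9 px, which is about 0.19 rad, so the horn follows the head (the side view is insensitive to this). Continuing to vertical.

Call:
jog_arm:
  commands:
    - {"travel": [0, -1, 0], "rot": [3, 0, 0], "claw": 255}
    - {"travel": [0, -1, 0], "rot": [3, 0, 0], "claw": 255}
    - {"travel": [0, -1, 0], "rot": [3, 0, 0], "claw": 255}
    - {"travel": [0, -0.9, 0], "rot": [2.8, 0, 0], "claw": 255}
    - {"travel": [0, 0, 0], "rot": [0, 0, 0], "claw": 255}

```text
time: 15.4
tool_pos: [0.5314, 0.0472, 0.1818]
tcp_rot: [-0.279, 3.122, 0.002]
wrist_force: [5.4, -2.6, -1.9]
width: 0.198
grip_force: 84.5
```

Run:
```python
from h import *
where()
T=viewer.read_camera("top");S=viewer.read_camera("side"); tail(T["color"]); p=np.load('p.npy')
# mouth and tail model for several angles, drawn for the best look
o=[(255,190),(300,150)]; f=5; out=[]
for c,(x,y) in((T,o[0]),(S,o[1])):
    im=cv2.resize(c["color"][y:y+110,x:x+80] if c is S else c["color"][y:y+110,x:x+100],None,fx=f,fy=f,interpolation=cv2.INTER_CUBIC)[:, :400]
    for th,col in((-.1,(255,0,0)),(0,(255,0,255)),(.1,(0,255,255))):
        r=np.array([(-63,-170,-22),(17,-170,-22),(17,-170,-102),(-63,-170,-102)])/1000
        q=((proj(c,bw(p,R.from_euler('x',-th).apply(r)+[0,0,.2]))-(x,y)+.5)*f).round().astype(int); cv2.polylines(im,[q],True,col,1)
    out.append(im)
cv2.imwrite('pics/g.png',np.hstack(out)); cv2.imwrite('pics/gS.png',S["color"]); cv2.imwrite('pics/gT.png',T["color"])
```

```text
t 15.4 tcp [ 23.1   0.5 181.8] grasp [ 23.    0.5 200.8] rotbr [ 0.  -0.4 -0.1] F [ 4.8 -3.5 -1.9] M [-0.37 -0.84 -0.53] w 0.198 g 84.5 q [ 0.04  0.03  1.97  0.    1.14 -1.71]
tail left col 88 277.8125
```

View pics/g.png

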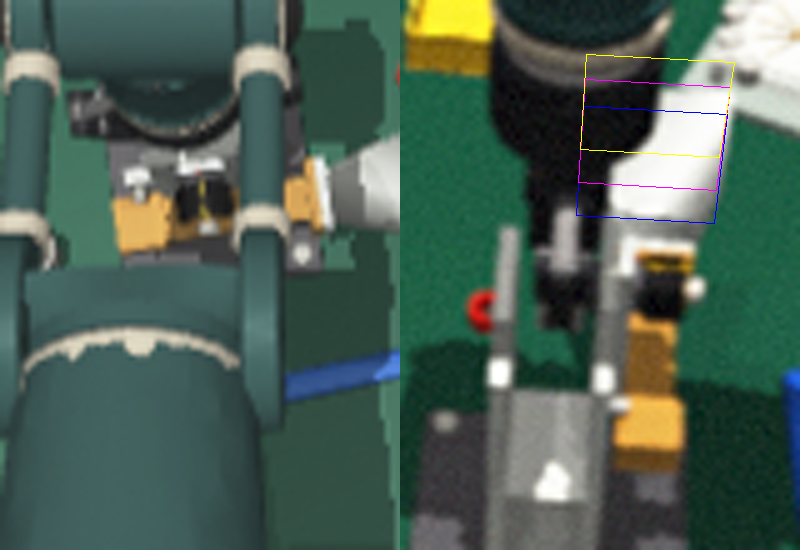

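The horn is now close to level: in the right panel the mouth's top edge at about (720,87) lies on the magenta (level) outline. I'll refine the angle numerically.

Run:
```python
from h import *
S=viewer.read_camera("side");p=np.load('p.npy')
def edge(th):
    q=proj(S,bw(p,R.from_euler('x',-th).apply(np.array([(-.063,-.170,-.022),(.017,-.170,-.022)]))+[0,0,.2])); return q
b=cv2.cvtColor(S["color"],cv2.COLOR_BGR2GRAY).astype(int);a=cv2.cvtColor(cv2.imread('pics/side0.png'),cv2.COLOR_BGR2GRAY).astype(int)
print(edge(-.42).round(1).tolist())
for c in(344,350,356,360): print('sag',c,a[184:200,c],np.interp(c,*edge(-.42)[::-1].T).round(1))
for c in(354,357,360,363,365): print('now',c,b[158:182,c],[np.interp(c,*edge(t)[::-1].T).round(1) for t in(-.1,-.05,0,.05)])
# pure tail model, with tail length fitted at sag from side0/top0
T=viewer.read_camera("top"); 
for y in(.04,.048,.056):
  for zb in(-.0745,-.08):
    f=lambda th:min(proj(T,bw(p,R.from_euler('x',-th).apply([-.023,y,z])+[0,0,.2]))[0,0] for z in(-.0495 if zb>-.078 else -.044,zb))
    print(y,zb,[round(f(t),1) for t in(-.42,-.21,-.1,-.05,0,.05)])
```

```text
[[363.3, 190.3], [335.0, 188.7]]
sag 344 [ 63  64  71  65  67  91 135 156 187 218 222 218 221 231 237 239] 189.2
sag 350 [ 66  67  67  63  67  91 140 187 195 197 204 208 213 218 226 228] 189.5
sag 356 [ 72  71  64  62  63  83 141 215 229 230 232 232 235 238 241 242] 189.9
sag 360 [ 63  62  70  63  68  79 141 224 241 240 240 241 236 232 222 207] 190.1
now 354 [ 72  70  77  71  70  71  71  65  78 132 201 234 237 235 238 241 244 244
 246 247 247 248 250 251] [np.float64(171.6), np.float64(169.0), np.float64(166.3), np.float64(163.8)]
now 357 [ 71  71  71  65  77 106 152 187 203 207 216 238 242 243 244 247 248 249
 249 251 252 252 252 253] [np.float64(171.8), np.float64(169.1), np.float64(166.5), np.float64(164.0)]
now 360 [ 93 125 162 198 214 218 213 209 211 220 233 246 249 250 251 251 251 252
 252 252 252 251 250 245] [np.float64(172.0), np.float64(169.3), np.float64(166.7), np.float64(164.1)]
now 363 [183 209 232 235 191 144 114 113 139 198 241 253 253 253 253 253 253 252
 249 244 238 223 204 194] [np.float64(172.1), np.float64(169.5), np.float64(166.8), np.float64(164.3)]
now 365 [20
[... 238 characters left out ...]
1.2), np.float64(282.1), np.float64(283.0), np.float64(283.9)]
0.04 -0.08 [np.float64(273.5), np.float64(278.4), np.float64(281.1), np.float64(282.1), np.float64(282.9), np.float64(283.7)]
0.048 -0.0745 [np.float64(271.6), np.float64(275.9), np.float64(278.5), np.float64(279.5), np.float64(280.3), np.float64(281.3)]
0.048 -0.08 [np.float64(271.0), np.float64(275.7), np.float64(278.5), np.float64(279.4), np.float64(280.2), np.float64(281.0)]
0.056 -0.0745 [np.float64(269.0), np.float64(273.3), np.float64(275.9), np.float64(276.8), np.float64(277.7), np.float64(278.6)]
0.056 -0.08 [np.float64(268.5), np.float64(273.1), np.float64(275.9), np.float64(276.7), np.float64(277.5), np.float64(278.4)]
```

The edge fits give about −0.01 to −0.03 rad, slightly low, so I'll add 1° and recheck.

Call:
jog_arm:
  commands:
    - {"travel": [0, -0.3, 0], "rot": [1, 0, 0], "claw": 255}
    - {"travel": [0, 0, 0], "rot": [0, 0, 0], "claw": 255}
    - {"travel": [0, 0, 0], "rot": [0, 0, 0], "claw": 255}
    - {"travel": [0, 0, 0], "rot": [0, 0, 0], "claw": 255}
    - {"travel": [0, 0, 0], "rot": [0, 0, 0], "claw": 255}

```text
time: 16.1
tool_pos: [0.5314, 0.0469, 0.1817]
tcp_rot: [-0.276, 3.121, -0.021]
wrist_force: [5.1, 0.3, -2.2]
width: 0.204
grip_force: 84.6
```

Call:
jog_arm:
  commands:
    - {"travel": [0, 0, 0], "rot": [0, 0, 0], "claw": 255}
    - {"travel": [0, 0, 0], "rot": [0, 0, 0], "claw": 255}
    - {"travel": [0, 0, 0], "rot": [0, 0, 0], "claw": 255}
    - {"travel": [0, 0, 0], "rot": [0, 0, 0], "claw": 255}
    - {"travel": [0, 0, 0], "rot": [0, 0, 0], "claw": 255}

```text
time: 16.6
tool_pos: [0.5314, 0.0469, 0.1817]
tcp_rot: [-0.276, 3.121, -0.021]
wrist_force: [5.2, 0.8, -1.3]
width: 0.196
grip_force: 84.6
```

Run:
```python
from h import *
where(); S=viewer.read_camera("side"); tail()
b=cv2.cvtColor(S["color"],cv2.COLOR_BGR2GRAY).astype(int)
for c in(354,363,365): print(c,b[158:176,c])
T=viewer.read_camera("top")["color"]; d=cv2.absdiff(T,cv2.imread('pics/top0.png')).max(2)
# bystanders: changes between start and now
for n,(x,y,w,h) in dict(wrenchR=(325,258,15,12),atten=(256,232,12,14),driver=(262,175,62,22),cap=(332,199,12,12),tray=(398,165,58,45)).items(): print(n,d[y:y+h,x:x+w].mean().round(1))
```

```text
t 16.6 tcp [ 23.1   0.2 181.7] grasp [ 23.    0.4 200.7] rotbr [-0.8 -0.4 -0.2] F [ 5.2 -0.2 -1.3] M [ 0.03 -0.85 -0.51] w 0.196 g 84.6 q [ 0.05  0.03  1.97 -0.01  1.14 -1.69]
tail left col 86 278.1875
354 [ 72  72  71  68  73  76  69  70 112 186 232 237 238 238 240 244 245 247]
363 [181 210 235 233 189 138 117 107 142 231 254 254 253 253 253 253 253 252]
365 [203 206 233 226 211 180 167 172 188 237 254 254 253 244 241 234 207 192]
wrenchR 26.8
atten 53.9
driver 35.0
cap 3.7
tray 4.2
```

```bash
python3 -c "
from workcell import workorder; print(workorder.finish_job())"
```

```text
the job is handed in; nothing more can be done
None
```

The job is handed in at about 16.6 s: the clamp nut is on its stop, and the bolt head is still held at about 84 N with the horn level to within about 0.01 rad by camera; no contact with the bystanders was noticed, but the arm blocked a final camera check of the wrench, attenuator and screwdriver.

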